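# Shut and lock the autosampler's sample drawer

## Robot

A 7-joint arm with a two-finger parallel gripper is mounted at the origin on the work surface. World frame = base frame: x ahead of the robot, y to its left, z up, the work surface at z = 0. Lengths are in m, angles in rad, forces in N, time in s.
With the tool pointing down it reaches from about 0.35 to 0.9 m from the base axis. Payload 7.2 kg.
Tool frame: the origin (TCP) lies midway between the tips of the shut fingers; the grasp point (between the pads) lies 19 mm behind it; z points along the fingers, y is the line along which they close (so a half turn about z gives the same grasp; the last joint's range is limited). The gripper opens to 88 mm and grips with 3 to 60 N. Pads are 20 mm wide; open, the fingers measure 115 mm over their backs; the gripper's body (75 mm by 178 mm) begins 61 mm behind the grasp point.
Start: joints at [-1.32, 0.411, -0.013, 1.596, 0.006, 1.134, -0.082], TCP at [0.196, 0.594, 0.223] pointing down, gripper open.
Joint ranges: [-2.95, 2.95], [-0.29, 1.99], [-1.47, 1.44], [0.14, 2.54], [-1.03, 4.17], [0.13, 1.85], [-2.86, 2.86]. Speed limits (rad/s): [2.39, 2.39, 3.01, 3.01, 3.14, 3.14, 3.14].

## Interface

Orientations are given as a unit quaternion [w, x, y, z].
In Python, from cell import manip gives the robot as it stands. The module is installed in compiled form; this text tells all that it offers.
- The arm moves only by the shell command python3 -m creep 'ROWS' [FORCE]. ROWS is JSON, a list that holds one entry, the list of rows, each a list of 7 numbers: the closure, from -1 (fully open) to 1 (shut), so that 0 is half open, then the shift along the tool's x, y, z in cm, then the turn, a rotation vector about the tool's x, y, z in rad. In form: [[[hand, x, y, z, ax, ay, az], ...]]. A call has 1 to 8 rows; each row shifts and turns the commanded pose from where the row before left it, along the tool's axes as they then stand; what a row does not reach is not made up. A row lasts 1/12 s, in which the tool goes at most 41.7 mm and 7.16 degrees, less where a joint would pass 70% of its speed; a pose out of reach is approached as far as the arm can. A call with a gripper value outside its range is refused whole. The fingers move at their own pace and stop on an object; FORCE is the grip in N (left out, the last holds). Time passes only in rows, so rows that do not move let the fingers close. It gives the time, the measured TCP pose, the force, the opening and the grip force at its end, in the units of the state.
- manip.state(): the state, without advancing time (a new reading comes with each control period).
- manip.grab_frame(name): name is "side" or "top"; returns the picture (384x512x3 uint8, red, green, blue); there is no depth.
- manip.calibration(name): a dict with "camera_matrix" (3x3 intrinsics, pixels), "view" (4x4, takes a point from world to camera coordinates). Camera axes: x right, y down, z forward; pixel columns grow to the right and rows downward; lengths in m; the calibration is good to about 2 mm. A picture is of the moment at which its call begins. calibration takes no time and is no camera call.
- manip.hand_in(): hands the job in; it is judged then, once.
The state is a dict: "time": time; "joints": joint angles; "joint_velocities": joint speeds; "joint_torque": joint torques, N m; "tool_pos": TCP position; "ee_rot": TCP orientation; "contact_force": force on the tool from outside, world axes, zero at the start; "torque": the same for the moment, N m; "opening": opening from 0.0 (shut) to 1.0 (fully open); "finger_force": force on a finger pad.
Only numpy, scipy, OpenCV 4.12 (cv2) and the standard library are available. Lean on these libraries where they do the work, as an engineer would, in place of code of your own. Each camera call takes 0.05 s, during which the arm holds its last target. There are 200 camera calls.

## Task

The sample drawer of the autosampler unit was left ajar: shut it fully, lock it with the push-push lock button on top of the unit, and check the lock with a light tug on the drawer's handle. Nobody knows whether the bolt inside is up or down at the moment (every full press of the button flips it, and the button looks the same either way), so feel for it and force nothing: never 25 N or more on the drawer or the button. At the end the drawer must be shut and locked, with the glassware and the box beside it left alone.

Things in the scene. Friction and masses are not known exactly. Their poses are not given: they have to be found in the camera images.
- case: The autosampler unit: a cream box fixed to the bench, 220 (x) x 200 (y) x 85 (z) mm. Origin at the centre of its underside; its own -x is the open front, where the drawer comes out.
- drawer (a joint): How far the drawer stands out, in m: 0 = fully shut (solid stop), growing towards the case's own -x; starts 0.03 to 0.055. About 1.5 N of friction; stays where left. With the bolt down, an open drawer stops against it about 0.0175 short of shut, and a shut drawer has about 0.003 of play and then holds; the catch gives about 1 mm per 6 N.
- drawer_handle (a point): Middle of the drawer's straight round handle bar: 10 mm thick, 110 mm long along the case's y, legs at both ends, its axis 60 mm above the bench and 40 mm in front of the drawer's flat front face, which is 198 mm wide, 7 to 77 mm above the bench and, when shut, 12 mm in front of the case's front. Axes as the case's.
- drawer_gap (a point): Middle of the gap between handle bar and drawer face (35 mm from face to bar, 100 mm long, open upwards), 60 mm above the bench, 29.5 mm in front of the case's front when shut. Closed fingertips let down here push the drawer in on its face and pull it out on the bar. Axes as the case's.
- lock: The lock on the case: a dark 50 mm square plate with a round collar, 38 mm across, 8 mm high; axis 30 mm from the case's centre to its -x and 70 mm to its +y. Origin on the axis, 85 mm above the bench, z up. An upright bolt in it (unseen) is up or down. To let the bolt down behind the drawer's catch, the drawer must be within 2 mm of shut; from 2 to 19 mm the bolt lands on the catch.
- lock_top (a point): Top centre of the lock's grey button (26 mm across, 18 mm proud of the collar) at rest, 111 mm above the bench; it always springs back there. A full press, 10 mm deep, 7 N, flips the bolt on release; under 8 mm flips nothing. Beyond, a rubber stop adds 2.5 N per mm. Bolt up: 3 N from the start of the press. Bolt down: 6 mm of slack at 1 N, then 4 N.
- reagent_bottle: Bystander: glass bottle with a screw cap, 64 mm across, 150 mm high, beside the case on its +y side. Origin at the centre of its foot.
- beaker: Bystander: glass beaker, 64 mm across, 85 mm high, beside the case on its -y side. Origin at the centre of its foot.
- vial_box: Bystander: cardboard box, 70 x 70 x 50 mm, on the case's -y side towards its back. Origin at the centre of its underside.

How it is judged:
By the outcome, as a careful person would: the job done as asked, in the order asked, and still so for the second after the job is handed in, with the robot touching nothing.
It also fails if it takes over 64 s, if anything falls off the work surface, if the arm or the gripper's body presses on something with over 40 N, if the wrist force passes 120 N, or if a joint passes its speed limit or range.

## Working session

There is one attempt and no reset: what is moved stays moved. The work goes in short steps, Python scripts to look and compute and a shell command to move; the robot and the scene stay as the last step left them, time stands still between calls to the robot, and variables do not carry over. Pictures are saved under pics/ and viewed, at most 10 in all, crops included, and the job is handed in when it is done.

```bash
mkdir -p pics; python3 - <<'E'
from cell import manip
import cv2
for n in("side","top"):
    cv2.imwrite(f"pics/{n}0.png",manip.grab_frame(n)[:,:,::-1])
    c=manip.calibration(n);print(c)
s=manip.state();print({k:s[k] for k in("time","tool_pos","ee_rot","contact_force","opening")})
E
```

```text
{'camera_matrix': array([[352.2500217 ,   0.        , 257.0122998 ],
       [  0.        , 352.2500217 , 192.00483036],
       [  0.        ,   0.        ,   1.        ]]), 'view': array([[-0.93858263, -0.34501343, -0.00532663,  0.60856387],
       [-0.17611281,  0.49226222, -0.85244483,  0.19270178],
       [ 0.29672701, -0.79915182, -0.52279006,  0.61567064],
       [ 0.        ,  0.        ,  0.        ,  1.        ]])}
{'camera_matrix': array([[348.80363847,   0.        , 252.8719155 ],
       [  0.        , 348.80363847, 192.76993978],
       [  0.        ,   0.        ,   1.        ]]), 'view': array([[-2.10376818e-02, -9.99778277e-01, -9.02022376e-04,
         4.58857924e-02],
       [-9.81248528e-01,  2.08206553e-02, -1.91618963e-01,
         6.60032312e-01],
       [ 1.91595257e-01, -3.14611064e-03, -9.81468980e-01,
         7.57263613e-01],
       [ 0.00000000e+00,  0.00000000e+00,  0.00000000e+00,
         1.00000000e+00]])}
{'time': 0.1, 'tool_pos': array([0.19580369, 0.59308592, 0.22191506]), 'ee_rot': array([-5.68945883e-05,  1.58704919e-01,  9.87325821e-01, -6.84530331e-04]), 'contact_force': array([ 0.12772558, -1.30132122, -0.49127369]), 'opening': 0.9975559700762419}
```

View pics/side0.png

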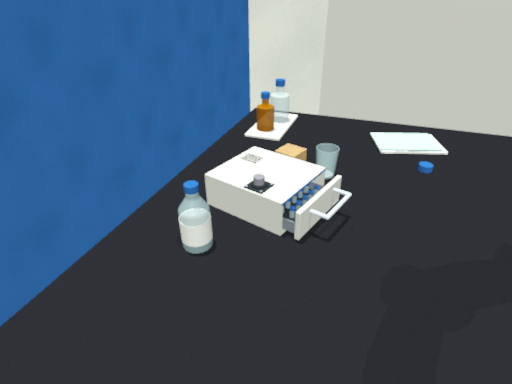

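View pics/top0.png

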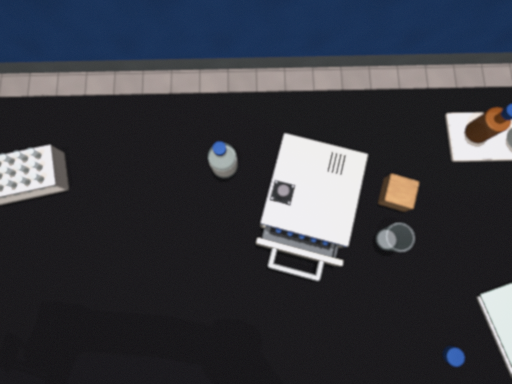

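```bash
cat > h.py <<'E'
import numpy as np,cv2
from cell import manip
from scipy.spatial.transform import Rotation as R
def cast(n,uv,z):
    c=manip.calibration(n);V=c["view"];o=-V[:3,:3].T@V[:3,3]
    d=V[:3,:3].T@np.linalg.inv(c["camera_matrix"])@np.array([uv[0],uv[1],1.])
    return o+d*(z-o[2])/d[2]
def proj(n,p):
    c=manip.calibration(n);q=c["camera_matrix"]@(c["view"]@np.r_[p,1])[:3];return q[:2]/q[2]
E
python3 - <<'E'
from h import *
im=cv2.imread("pics/top0.png");g=im.min(2)
m=((g>150)*255).astype(np.uint8);m[:110]=0
cs,_=cv2.findContours(m,cv2.RETR_EXTERNAL,cv2.CHAIN_APPROX_NONE)
for c in cs:
    if cv2.contourArea(c)<150 or not 240<c[:,0,0].mean()<380: continue
    r=cv2.minAreaRect(c);a=cv2.approxPolyDP(cv2.convexHull(c),5,True)[:,0]
    print(cv2.contourArea(c),r)
    for p in a: print(p,cast("top",p,.085).round(4),cast("top",p,.077).round(4),cast("top",p,.062).round(4))
# button in both views
for n,b in(("top",(265,170,305,210)),("side",(240,165,280,195))):
    I=cv2.imread(f"pics/{n}0.png");x0,y0,x1,y1=b
    cv2.imwrite(f"pics/{n}_lock.png",cv2.resize(I[y0:y1,x0:x1],None,fx=10,fy=10,interpolation=cv2.INTER_CUBIC))
cv2.imwrite("pics/crops.png",np.vstack([cv2.resize(im[120:290,250:380],None,fx=3,fy=3,interpolation=cv2.INTER_CUBIC)]))
a=cv2.imread("pics/top_lock.png");b=cv2.imread("pics/side_lock.png")
o=np.zeros((400,800,3),np.uint8);o[:,:400]=a;o[:300,400:]=b;cv2.imwrite("pics/locks.png",o)
E
```

```text
1543.0 ((296.99615478515625, 260.6807556152344), (88.58284759521484, 26.75026512145996), 15.255120277404785)
[257 239] [0.5513 0.025  0.085 ] [0.5518 0.0249 0.077 ] [0.5527 0.0247 0.062 ]
[342 264] [ 0.4926 -0.161   0.085 ] [ 0.4925 -0.163   0.077 ] [ 0.4923 -0.1668  0.062 ]
[318 279] [ 0.4617 -0.1063  0.085 ] [ 0.4612 -0.1078  0.077 ] [ 0.4604 -0.1105  0.062 ]
[273 268] [ 0.4872 -0.0087  0.085 ] [ 0.4871 -0.0092  0.077 ] [ 0.4867 -0.01    0.062 ]
8124.5 ((315.2059020996094, 189.17648315429688), (90.22325134277344, 94.34635925292969), 14.03624439239502)
[284 134] [ 0.797  -0.0447  0.085 ] [ 0.8    -0.0456  0.077 ] [ 0.8057 -0.0471  0.062 ]
[367 155] [ 0.7411 -0.237   0.085 ] [ 0.7436 -0.2398  0.077 ] [ 0.7481 -0.245   0.062 ]
[347 245] [ 0.5338 -0.1751  0.085 ] [ 0.5341 -0.1772  0.077 ] [ 0.5347 -0.1812  0.062 ]
[261 222] [0.5892 0.0151 0.085 ] [0.5901 0.0149 0.077 ] [0.5917 0.0145 0.062 ]
```

View pics/locks.png

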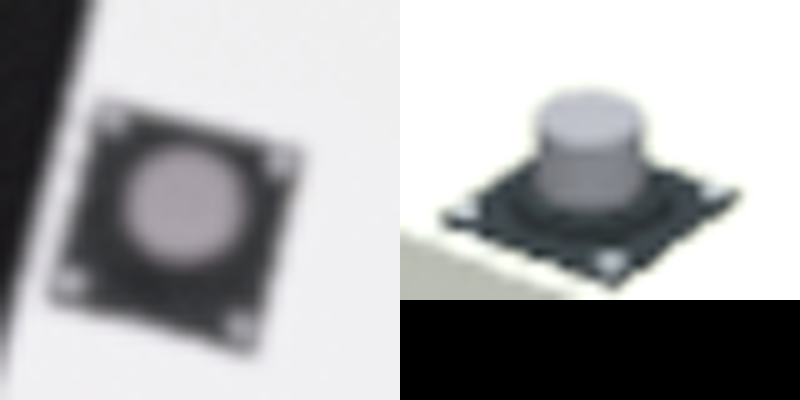

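View pics/crops.png

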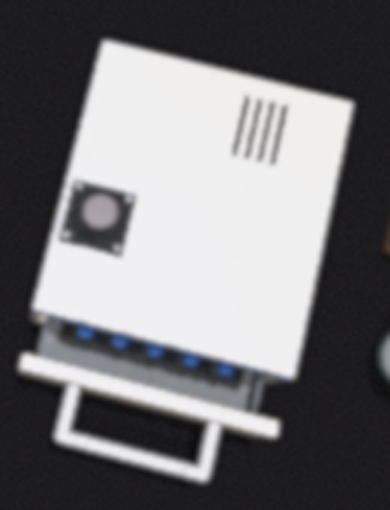

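```bash
cat >> h.py <<'E'
yaw=np.radians(-16.1);cx=np.array([np.cos(yaw),np.sin(yaw)]);cy=np.array([-cx[1],cx[0]])
E
python3 - <<'E'
from h import *
C=np.array([.6653,-.1104])
def cf(p): d=np.array(p[:2])-C; return (d@cx).round(4),(d@cy).round(4)
b=cast("top",(283.1,190.1),.111);print("btn top",b,cf(b)); 
b2=cast("side",(259,176.8),.111);print("btn side",b2,cf(b2))
for uv in((270.7,264.7),(320,278.3)):
    p=cast("top",uv,.064);print("bar",p,cf(p))
p=cast("top",(220,150),.15);print("cap",p,cf(p))
for X,z in((-.11,.085),(.11,.085)):
  for Y in(-.1,.1):
    p=np.r_[C+X*cx+Y*cy,z];print("corner side",proj("side",p).round(1))
s=manip.state();T=R.from_quat(s["ee_rot"],scalar_first=True).as_matrix()
print("tool in case axes",T.T@np.r_[-cx,0],cf(s["tool_pos"]))
E
```

```text
btn top [ 0.65626322 -0.03511946  0.111     ] (np.float64(-0.0296), np.float64(0.0698))
btn side [ 0.65523901 -0.03308965  0.111     ] (np.float64(-0.0311), np.float64(0.0715))
bar [ 0.49419536 -0.00490488  0.064     ] (np.float64(-0.1936), np.float64(0.0539))
bar [ 0.46196586 -0.114668    0.064     ] (np.float64(-0.1942), np.float64(-0.0605))
cap [0.73939227 0.10103016 0.15      ] (np.float64(0.0126), np.float64(0.2237))
corner side [325.7 167.7]
corner side [281.7 203.9]
corner side [254.2 146.3]
corner side [204.4 174.3]
tool in case axes [ 9.99287185e-01 -3.77507484e-02 -5.31451630e-05] (np.float64(-0.6462), np.float64(0.5457))
```

```bash
python3 -m creep '[[[1,0,0,0,0,0,-0.038],[1,-2.4,-2.7,0,0,0,0],[1,-2.4,-2.7,0,0,0,0],[1,-2.4,-2.7,0,0,0,0],[1,-2.4,-2.7,0,0,0,0],[1,-2.4,-2.7,0,0,0,0],[1,-2.4,-2.7,0,0,0,0],[1,-2.4,-2.7,0,0,0,0]]]' 20
python3 -m creep '[[[1,-2.4,-2.7,0,0,0,0],[1,-2.4,-2.7,0,0,0,0],[1,-2.4,-2.7,0,0,0,0],[1,-2.4,-2.7,0,0,0,0],[1,-2.4,-2.7,0,0,0,0],[1,-2.4,-2.7,0,0,0,0],[1,-2.4,-2.7,0,0,0,0],[1,-2.4,-2.7,0,0,0,0]]]'
cat >> h.py <<'E'
C=np.array([.6653,-.1104])
def st():
    s=manip.state();d=s["tool_pos"][:2]-C;f=s["contact_force"]
    T=R.from_quat(s["ee_rot"],scalar_first=True).as_matrix()
    print("t %.2f case mm %.1f %.1f z %.1f | F case %.1f %.1f z %.1f | open %.2f"%(s["time"],d@cx*1e3,d@cy*1e3,s["tool_pos"][2]*1e3,f[:2]@cx,f[:2]@cy,f[2],s["opening"]),"x·",(T.T@np.r_[-cx,0]).round(3))
E
python3 -c "from h import *;st()"
```

```text
time: 0.77
tool_pos: [0.3053, 0.3635, 0.2224]
ee_rot: [-0.0, 0.14, 0.99, -0.0]
contact_force: [0.8, 0.1, -0.4]
opening: 0.433
finger_force: 0.0
time: 1.43
tool_pos: [0.4298, 0.1028, 0.2226]
ee_rot: [-0.0, 0.14, 0.99, 0.0]
contact_force: [-0.4, 0.6, -0.5]
opening: 0.006
finger_force: 0.0
t 1.43 case mm -285.4 139.5 z 222.6 | F case -0.5 0.5 z -0.5 | open 0.01 x· [1. 0. 0.]
```

```bash
python3 -m creep '[[[1,-2.3,-2.8,0,0,0,0],[1,-2.3,-2.8,0,0,0,0],[1,-2.3,-2.8,0,0,0,0],[1,-2.3,-2.8,0,0,0,0],[1,-2.2,-2.8,0,0,0,0],[1,0,0,3,0,0,0],[1,0,0,3,0,0,0],[1,0,0,3,0,0,0]]]'
python3 -m creep '[[[1,0,0,1,0,0,0],[1,0,0,0,0,0,0],[1,0,0,0,0,0,0]]]'
python3 - <<'E'
from h import *
st()
a=manip.grab_frame("top")[200:300,230:360,::-1];b=manip.grab_frame("side")[150:250,270:380,::-1]
cv2.imwrite("pics/ab.png",np.hstack([cv2.resize(a,None,fx=3,fy=3),cv2.resize(b,None,fx=3,fy=3)]))
E
```

```text
time: 2.1
tool_pos: [0.5005, -0.0624, 0.1316]
ee_rot: [0.0, 0.141, 0.99, 0.0]
contact_force: [0.7, 0.3, 0.0]
opening: 0.007
finger_force: 0.0
time: 2.35
tool_pos: [0.5004, -0.0615, 0.123]
ee_rot: [-0.0, 0.14, 0.99, -0.0]
contact_force: [0.6, -0.2, -0.6]
opening: 0.007
finger_force: 0.0
t 2.35 case mm -172.0 1.2 z 123.0 | F case 0.6 -0.1 z -0.6 | open 0.01 x· [1.    0.    0.001]
```

View pics/ab.png

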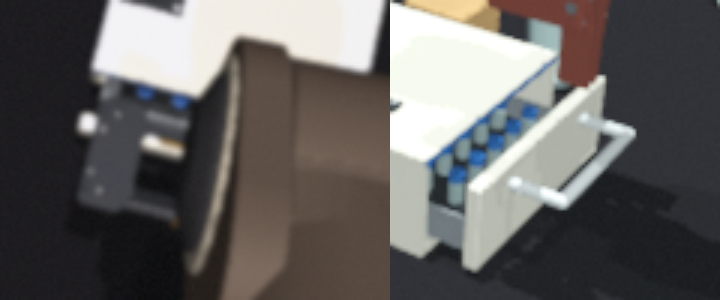

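```bash
python3 - <<'E'
from h import *
p=manip.state()["tool_pos"];print(proj("side",p),proj("top",p))
cv2.imwrite("pics/s2.png",manip.grab_frame("side")[60:280,180:460,::-1].repeat(2,0).repeat(2,1))
E
```

```text
[331.57549484 177.05961208] [298.98592676 260.90309349]
```

View pics/s2.png

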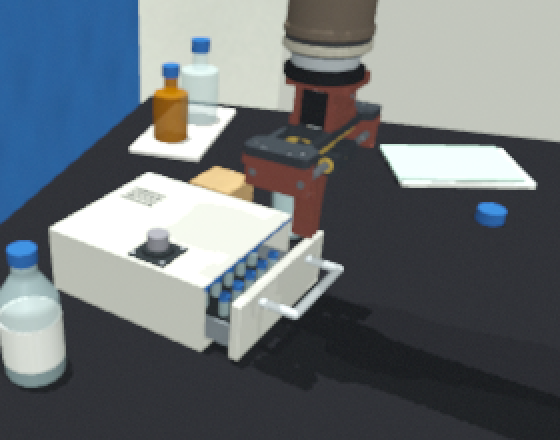

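```bash
python3 - <<'E'
from h import *
p=manip.state()["tool_pos"]
for z in(.077,.06):
  for dx in(-.01,0,.01):
    q=np.r_[p[:2]+dx*cx,z];u=proj("side",q);print(z,dx,u,(u-[180,60])*2)
E
```

```text
0.077 -0.01 [333.45338275 197.29971701] [306.90676551 274.59943401]
0.077 0 [329.28081691 195.87250053] [298.56163381 271.74500107]
0.077 0.01 [325.16257414 194.46386515] [290.32514829 268.92773029]
0.06 -0.01 [332.62025866 203.80753893] [305.24051733 287.61507787]
0.06 0 [328.50049727 202.35438203] [297.00099453 284.70876406]
0.06 0.01 [324.43376602 200.91993036] [288.86753203 281.83986073]
```

```bash
python3 -m creep '[[[1,0,0,2,0,0,0],[1,0,0,1.5,0,0,0],[1,0,0,1,0,0,0],[1,0,0,0.5,0,0,0],[1,0,0,0,0,0,0]]]'
python3 -m creep '[[[1,0,0,0.6,0,0,0],[1,0,0,0.6,0,0,0],[1,0,0,0.6,0,0,0],[1,0,0,0.5,0,0,0],[1,0,0,0,0,0,0]]]'
python3 -c "from h import *;st()"
```

```text
time: 2.92
tool_pos: [0.5002, -0.0614, 0.0724]
ee_rot: [-0.0, 0.14, 0.99, -0.0]
contact_force: [-0.2, -0.6, 0.2]
opening: 0.005
finger_force: 0.0
time: 3.33
tool_pos: [0.4997, -0.0614, 0.0487]
ee_rot: [-0.001, 0.14, 0.99, -0.0]
contact_force: [-0.4, 0.0, 0.8]
opening: 0.009
finger_force: 0.0
t 3.33 case mm -172.7 1.1 z 48.7 | F case -0.4 -0.1 z 0.8 | open 0.01 x· [1.    0.    0.001]
```

```bash
python3 -m creep '[[[1,-0.4,0,0,0,0,0],[1,-0.3,0,0,0,0,0],[1,-0.2,0,0,0,0,0],[1,-0.2,0,0,0,0,0],[1,0,0,0,0,0,0]]]'
python3 -c "from h import *;st()"
python3 -m creep '[[[1,-0.2,0,0,0,0,0],[1,-0.2,0,0,0,0,0],[1,-0.2,0,0,0,0,0],[1,-0.2,0,0,0,0,0]]]'
python3 -c "from h import *;st()"
```

```text
time: 3.75
tool_pos: [0.5113, -0.0647, 0.0497]
ee_rot: [0.0, 0.14, 0.99, -0.0]
contact_force: [-0.8, 0.3, -0.8]
opening: 0.004
finger_force: 0.1
t 3.75 case mm -160.6 1.2 z 49.7 | F case -0.8 0.1 z -0.8 | open 0.00 x· [ 1.  0. -0.]
time: 4.08
tool_pos: [0.5187, -0.0668, 0.0497]
ee_rot: [-0.0, 0.14, 0.99, 0.0]
contact_force: [-1.6, -0.1, 1.6]
opening: 0.004
finger_force: 0.9
t 4.08 case mm -152.9 1.2 z 49.7 | F case -1.5 -0.5 z 1.6 | open 0.00 x· [1. 0. 0.]
```

Pushing against friction only. Now the zone where a lowered bolt would stop it, in small steps.

```bash
for i in 1 2; do python3 -m creep '[[[1,-0.1,0,0,0,0,0],[1,-0.1,0,0,0,0,0]]]' >/dev/null; python3 -c "from h import *;st()"; done
python3 -m creep '[[[1,-0.1,0,0,0,0,0]]]'>/dev/null; python3 -c "from h import *;st()"
```

```text
t 4.25 case mm -150.8 1.2 z 49.7 | F case -1.5 0.3 z 1.6 | open 0.00 x· [ 1.  0. -0.]
t 4.42 case mm -149.0 1.2 z 49.7 | F case -0.9 -0.2 z 2.3 | open 0.00 x· [ 1.  0. -0.]
t 4.50 case mm -148.0 1.2 z 49.7 | F case -2.7 0.1 z 2.2 | open 0.00 x· [ 1.  0. -0.]
```

```bash
python3 -m creep '[[[1,-0.1,0,0,0,0,0]]]'>/dev/null; python3 -c "from h import *;st()"; python3 -m creep '[[[1,-0.1,0,0,0,0,0]]]'>/dev/null; python3 -c "from h import *;st()"
```

```text
t 4.58 case mm -147.0 1.2 z 49.7 | F case -1.5 -1.0 z 1.7 | open 0.00 x· [ 1.  0. -0.]
t 4.67 case mm -146.0 1.2 z 49.6 | F case -0.9 -0.6 z 1.4 | open 0.00 x· [1. 0. 0.]
```

```bash
python3 -m creep '[[[1,-0.1,0,0,0,0,0]]]'>/dev/null; python3 -c "from h import *;st()"
```

```text
t 4.75 case mm -144.9 1.3 z 49.7 | F case -2.3 0.6 z 1.9 | open 0.01 x· [ 1.  0. -0.]
```

```bash
for i in 1 ; do python3 -m creep '[[[1,-0.1,0,0,0,0,0],[1,-0.1,0,0,0,0,0]]]' >/dev/null; python3 -c "from h import *;st()"; python3 -m creep '[[[1,-0.1,0,0,0,0,0],[1,-0.1,0,0,0,0,0]]]' >/dev/null; python3 -c "from h import *;st()"; done
```

```text
t 4.92 case mm -143.0 1.2 z 49.6 | F case -0.5 -1.4 z 2.2 | open 0.01 x· [ 1.  0. -0.]
t 5.08 case mm -141.0 1.2 z 49.6 | F case -1.8 -0.2 z 1.1 | open 0.00 x· [ 1.  0. -0.]
```

```bash
python3 -m creep '[[[1,-0.1,0,0,0,0,0],[1,-0.1,0,0,0,0,0]]]' >/dev/null; python3 -c "from h import *;st()"; python3 -m creep '[[[1,-0.1,0,0,0,0,0],[1,-0.1,0,0,0,0,0]]]' >/dev/null; python3 -c "from h import *;st()"
```

```text
t 5.25 case mm -139.0 1.2 z 49.6 | F case -1.4 0.2 z 1.2 | open 0.00 x· [ 1.  0. -0.]
t 5.42 case mm -137.0 1.2 z 49.6 | F case -1.8 -0.9 z 0.4 | open 0.01 x· [1. 0. 0.]
```

```bash
python3 -m creep '[[[1,-0.1,0,0,0,0,0],[1,-0.1,0,0,0,0,0]]]' >/dev/null; python3 -c "from h import *;st()"
```

```text
t 5.58 case mm -135.0 1.2 z 49.6 | F case -2.1 -1.2 z 1.0 | open 0.00 x· [1. 0. 0.]
```

```bash
python3 -m creep '[[[1,-0.05,0,0,0,0,0],[1,0,0,0,0,0,0]]]' >/dev/null; python3 -c "from h import *;st()"
```

```text
t 5.75 case mm -134.3 1.2 z 49.6 | F case -0.2 0.2 z 0.5 | open 0.00 x· [ 1.  0. -0.]
```

```bash
python3 -m creep '[[[1,-0.05,0,0,0,0,0],[1,0,0,0,0,0,0]]]' >/dev/null; python3 -c "from h import *;st()"
```

```text
t 5.92 case mm -134.0 1.3 z 49.6 | F case -0.5 -0.0 z 0.8 | open 0.01 x· [ 1.  0. -0.]
```

```bash
python3 -m creep '[[[1,-0.05,0,0,0,0,0],[1,0,0,0,0,0,0]]]' >/dev/null; python3 -c "from h import *;st()"
```

```text
t 6.08 case mm -133.6 1.2 z 49.6 | F case -1.9 -1.0 z -0.2 | open 0.01 x· [1. 0. 0.]
```

```bash
python3 -m creep '[[[1,-0.05,0,0,0,0,0],[1,-0.05,0,0,0,0,0]]]' >/dev/null; python3 -c "from h import *;st()"
```

```text
t 6.25 case mm -132.7 1.2 z 49.6 | F case -1.3 -0.7 z 0.7 | open 0.01 x· [1. 0. 0.]
```

```bash
python3 -m creep '[[[1,-0.05,0,0,0,0,0]]]' >/dev/null; python3 -c "from h import *;st()"
```

```text
t 6.33 case mm -132.4 1.3 z 49.6 | F case -4.6 -1.4 z 3.5 | open 0.01 x· [1.    0.    0.001]
```

```bash
python3 -m creep '[[[1,-0.05,0,0,0,0,0]]]' >/dev/null; python3 -c "from h import *;st()"
```

```text
t 6.42 case mm -132.4 1.3 z 49.6 | F case -6.3 -1.4 z 5.7 | open 0.01 x· [1.    0.    0.002]
```

```bash
python3 -m creep '[[[1,-0.05,0,0,0,0,0],[1,0,0,0,0,0,0]]]' >/dev/null; python3 -c "from h import *;st()"
```

```text
t 6.58 case mm -132.5 1.2 z 49.5 | F case -7.1 -1.2 z 5.1 | open 0.00 x· [1.    0.    0.003]
```

```bash
python3 -m creep '[[[1,0.4,0,0,0,0,0],[1,0.4,0,0,0,0,0],[1,0,0,2,0,0,0]]]' >/dev/null 2>&1 <<<'' & wait; python3 -c "from h import *;st()"
```

```text
t 6.83 case mm -137.0 1.7 z 32.2 | F case 1.2 -0.2 z -0.0 | open 0.00 x· [ 1.     0.    -0.006]
```

I typed the lift with the wrong sign, so the tip went down 2 cm inside the gap. It touched nothing. Lifting now.

```bash
python3 -m creep '[[[1,0,0,-2,0,0,0],[1,0,0,-3,0,0,0],[1,0,0,-3,0,0,0],[1,0,0,-3,0,0,0],[1,0,0,-1,0,0,0],[1,0,0,0,0,0,0]]]' >/dev/null; python3 -c "from h import *;st()"
```

```text
t 7.33 case mm -137.2 1.7 z 152.3 | F case 0.2 -0.0 z -0.4 | open 0.00 x· [ 1.     0.    -0.006]
```

```bash
python3 -m creep '[[[1,-2.7,1.7,0,0,0,0],[1,-2.7,1.7,0,0,0,0],[1,-2.7,1.7,0,0,0,0],[1,-2.6,1.8,0,0,0,0],[1,0,0,2,0,0,0],[1,0,0,1.3,0,0,0],[1,0,0,0,0,0,0]]]' >/dev/null; python3 -c "from h import *;st()"
```

```text
t 7.92 case mm -34.7 69.7 z 111.8 | F case -0.3 -0.1 z -0.2 | open 0.01 x· [1.    0.    0.006]
```

```bash
python3 - <<'E'
from h import *
cv2.imwrite("pics/s3.png",cv2.resize(manip.grab_frame("side")[140:250,200:370,::-1],None,fx=4,fy=4))
E
```

```text
(no output)
```

View pics/s3.png

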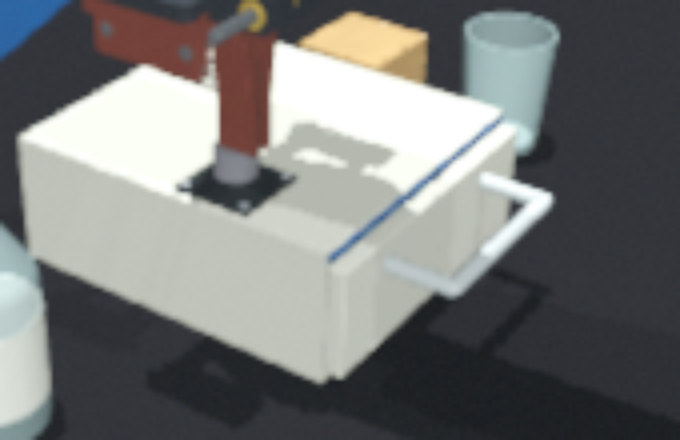

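```bash
python3 -m creep '[[[1,-0.4,0,0,0,0,0],[1,0,0,0.2,0,0,0],[1,0,0,0,0,0,0]]]' >/dev/null; python3 -c "from h import *;st()"; python3 -m creep '[[[1,0,0,0.2,0,0,0],[1,0,0,0,0,0,0]]]' >/dev/null; python3 -c "from h import *;st()"
```

```text
t 8.22 case mm -27.9 69.7 z 115.2 | F case 0.7 0.3 z -0.2 | open 0.01 x· [ 1.    -0.001 -0.001]
t 8.38 case mm -28.2 70.1 z 112.9 | F case -0.2 0.7 z -0.1 | open 0.00 x· [ 1.  0. -0.]
```

```bash
python3 -m creep '[[[1,0.1,0,0.3,0,0,0],[1,0,0,0,0,0,0]]]' >/dev/null; python3 -c "from h import *;st()"; python3 -m creep '[[[1,0,0,0.2,0,0,0],[1,0,0,0,0,0,0]]]' >/dev/null; python3 -c "from h import *;st()"; python3 -m creep '[[[1,0,0,0.2,0,0,0],[1,0,0,0,0,0,0]]]' >/dev/null; python3 -c "from h import *;st()"
```

```text
t 8.55 case mm -28.5 70.3 z 110.0 | F case 1.7 -0.3 z 3.3 | open 0.00 x· [ 1.     0.    -0.002]
t 8.72 case mm -28.5 70.2 z 108.0 | F case 1.9 0.6 z 3.9 | open 0.01 x· [ 1.     0.    -0.001]
t 8.88 case mm -28.5 70.3 z 105.8 | F case 2.8 -0.3 z 3.4 | open 0.00 x· [ 1.     0.    -0.001]
```

Resistance is 3 N from first contact, so the bolt is up. I'll finish the full press.

```bash
python3 -m creep '[[[1,0,0,0.2,0,0,0],[1,0,0,0.2,0,0,0],[1,0,0,0,0,0,0]]]' >/dev/null; python3 -c "from h import *;st()"; python3 -m creep '[[[1,0,0,0.1,0,0,0],[1,0,0,0,0,0,0]]]' >/dev/null; python3 -c "from h import *;st()"
```

```text
t 9.13 case mm -28.5 70.3 z 101.8 | F case 1.7 0.5 z 5.1 | open 0.00 x· [ 1.     0.    -0.001]
t 9.30 case mm -28.5 70.3 z 101.0 | F case 2.5 0.0 z 5.7 | open 0.01 x· [ 1.     0.    -0.001]
```

```bash
python3 -m creep '[[[1,0,0,0.1,0,0,0],[1,0,0,0,0,0,0]]]' >/dev/null; python3 -c "from h import *;st()"
```

```text
t 9.47 case mm -28.4 70.3 z 100.5 | F case -0.2 -0.8 z 10.4 | open 0.00 x· [ 1.     0.    -0.001]
```

```bash
python3 -m creep '[[[1,0,0,-0.4,0,0,0],[1,0,0,-0.6,0,0,0],[1,0,0,-0.6,0,0,0],[1,0,0,-1.6,0,0,0],[1,0,0,-2,0,0,0]]]' >/dev/null; python3 -c "from h import *;st()"; python3 -m creep '[[[1,2.8,-1.7,0,0,0,0],[1,2.8,-1.7,0,0,0,0],[1,2.8,-1.7,0,0,0,0],[1,2.7,-1.8,0,0,0,0],[1,0,0,0,0,0,0],[1,0,0,0,0,0,0],[1,0,0,0,0,0,0]]]'>/dev/null;  python3 -c "from h import *;st()"
```

```text
t 9.88 case mm -31.0 70.1 z 150.4 | F case 0.9 -0.4 z 0.1 | open 0.01 x· [1.    0.    0.005]
t 10.47 case mm -139.7 1.9 z 152.0 | F case -0.4 0.9 z -0.6 | open 0.00 x· [ 1.     0.001 -0.   ]
```

```bash
python3 -m creep '[[[1,0,0,3,0,0,0],[1,0,0,2.5,0,0,0],[1,0,0,2,0,0,0],[1,0,0,1.5,0,0,0],[1,0,0,1.2,0,0,0],[1,0,0,0,0,0,0],[1,0,0,0,0,0,0]]]' >/dev/null; python3 -c "from h import *;st()"; python3 -m creep '[[[1,0.3,0,0,0,0,0],[1,0.2,0,0,0,0,0],[1,0.1,0,0,0,0,0],[1,0,0,0,0,0,0]]]'>/dev/null;  python3 -c "from h import *;st()"
```

```text
t 11.05 case mm -139.8 1.5 z 49.2 | F case -0.4 0.1 z 0.0 | open 0.00 x· [1.    0.001 0.001]
t 11.38 case mm -145.6 1.4 z 50.5 | F case 0.6 -1.0 z -0.0 | open 0.01 x· [ 1.     0.    -0.002]
```

```bash
for i in 1; do python3 -m creep '[[[1,0.1,0,0,0,0,0],[1,0,0,0,0,0,0]]]' >/dev/null; python3 -c "from h import *;st()";  python3 -m creep '[[[1,0.1,0,0,0,0,0],[1,0,0,0,0,0,0]]]' >/dev/null; python3 -c "from h import *;st()"; python3 -m creep '[[[1,0.1,0,0,0,0,0],[1,0,0,0,0,0,0]]]' >/dev/null; python3 -c "from h import *;st()"; done
```

```text
t 11.55 case mm -146.6 1.5 z 50.2 | F case 1.6 1.4 z 1.3 | open 0.01 x· [ 1.     0.    -0.001]
t 11.72 case mm -147.6 1.4 z 50.0 | F case 2.4 -0.7 z 1.1 | open 0.00 x· [ 1.     0.    -0.001]
t 11.88 case mm -148.2 1.4 z 50.0 | F case 4.3 0.1 z 1.9 | open 0.00 x· [ 1.     0.    -0.002]
```

```bash
python3 -m creep '[[[1,0.1,0,0,0,0,0],[1,0,0,0,0,0,0]]]' >/dev/null; python3 -c "from h import *;st()"
```

```text
t 12.05 case mm -148.7 1.4 z 50.0 | F case 5.8 0.6 z 0.0 | open 0.00 x· [ 1.     0.    -0.003]
```

```bash
python3 -m creep '[[[1,0.1,0,0,0,0,0],[1,0,0,0,0,0,0]]]' >/dev/null; python3 -c "from h import *;st()"
```

```text
t 12.22 case mm -149.1 1.4 z 50.1 | F case 8.0 -0.1 z -1.1 | open 0.01 x· [ 1.     0.    -0.004]
```

The tug holds: force climbs to 8 N at about the catch's stiffness. I'll push the drawer's play back in to fully shut and retreat.

```bash
python3 -m creep '[[[1,-0.4,0,0,0,0,0],[1,-0.4,0,0,0,0,0],[1,-0.3,0,0,0,0,0],[1,-0.2,0,0,0,0,0],[1,-0.1,0,0,0,0,0],[1,-0.1,0,0,0,0,0],[1,-0.1,0,0,0,0,0],[1,0,0,0,0,0,0]]]' >/dev/null; python3 -c "from h import *;st()"
```

```text
t 12.88 case mm -135.2 1.2 z 49.5 | F case -0.2 0.7 z 0.1 | open 0.00 x· [1. 0. 0.]
```

```bash
python3 -m creep '[[[1,-0.1,0,0,0,0,0],[1,0,0,0,0,0,0]]]' >/dev/null; python3 -c "from h import *;st()"
```

```text
t 13.05 case mm -134.4 1.2 z 49.5 | F case -1.1 -0.5 z -0.4 | open 0.00 x· [1.    0.    0.001]
```

```bash
python3 -m creep '[[[1,-0.1,0,0,0,0,0],[1,-0.05,0,0,0,0,0],[1,0,0,0,0,0,0]]]' >/dev/null; python3 -c "from h import *;st()"
```

```text
t 13.30 case mm -132.7 1.2 z 49.5 | F case -1.5 -0.5 z 0.5 | open 0.01 x· [1. 0. 0.]
```

```bash
python3 -m creep '[[[1,-0.1,0,0,0,0,0],[1,0,0,0,0,0,0]]]' >/dev/null; python3 -c "from h import *;st()"
```

```text
t 13.47 case mm -132.4 1.2 z 49.5 | F case -5.1 -0.2 z 3.3 | open 0.01 x· [1.    0.    0.002]
```

Shut at the same stop as before (-132.4 mm). Back off, lift clear and check.

```bash
python3 -m creep '[[[1,0.4,0,0,0,0,0],[1,0.3,0,0,0,0,0],[1,0,0,0,0,0,0],[1,0,0,-2,0,0,0],[1,0,0,-3,0,0,0],[1,0,0,-3,0,0,0],[1,0,0,-3,0,0,0],[1,0,0,0,0,0,0]]]' >/dev/null; python3 -m creep '[[[1,3,0,0,0,0,0],[1,3,0,0,0,0,0],[1,0,0,-2,0,0,0],[1,0,0,0,0,0,0],[1,0,0,0,0,0,0],[1,0,0,0,0,0,0]]]' >/dev/null; python3 - <<'E'
from h import *
st()
cv2.imwrite("pics/end.png",cv2.resize(manip.grab_frame("side")[100:280,150:390,::-1],None,fx=3,fy=3))
E
```

```text
t 14.63 case mm -197.8 1.5 z 179.6 | F case 0.6 -0.4 z 0.1 | open 0.01 x· [ 1.     0.    -0.001]
```

View pics/end.png

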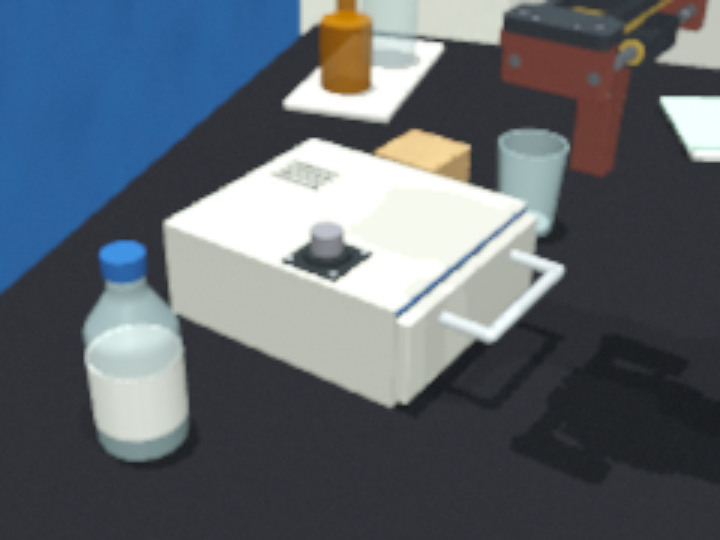

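The drawer is shut (its front at about (470,300) sits against the case), the button is back up at (327,240), the bottle, beaker and box stand where they were, and the gripper is clear.

```bash
python3 -c "
from cell import manip
print(manip.hand_in())"
```

```text
the job is handed in; nothing more can be done
None
```

The drawer is fully shut and locked: the bolt was up, one full press dropped it, an 8 N tug on the handle held, and I pushed the roughly 3 mm of play back in before handing in; the highest force I read was about 10 N, and the glassware and box were left alone.

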